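# Put the slide boxes away and lock the slide drawer

## Robot

A 7-joint arm with a two-finger parallel gripper is mounted at the origin on the work surface. World frame = base frame: x ahead of the robot, y to its left, z up, the work surface at z = 0. Lengths are in m, angles in rad, forces in N, time in s.
With the tool pointing down it reaches from about 0.4 to 0.85 m from the base axis. Payload 4.5 kg.
Tool frame: the origin (TCP) lies at the very end of the fingers, on their centre line; the grasp point (between the pads) lies 19 mm behind it (robot.hold_point_z is the z of the grasp point in the tool frame, in m); z points along the fingers, y is the line along which they close (so a half turn about z gives the same grasp; the last joint's range is limited). The gripper opens to 88 mm and grips with 3 to 60 N. Pads are 18 mm wide; open, the fingers measure 123 mm over their backs; the gripper's body (75 mm by 187 mm) begins 45 mm behind the grasp point.
Start: joints at [1.19, 0.689, -0.195, 1.565, 0.157, 0.902, -0.215], TCP at [0.252, -0.572, 0.239] pointing down, gripper open.
Joint ranges: [-3.01, 3.01], [-0.46, 2.08], [-1.47, 1.51], [0.13, 2.56], [-1, 4.14], [0.04, 2.09], [-2.66, 2.66]. Speed limits (rad/s): [2.57, 2.57, 3.14, 3.14, 3.14, 3.14, 3.14].

## Interface

Orientations are given as a unit quaternion [x, y, z, w].
In Python, from cell import robot gives the robot as it stands.
- The arm moves only by the tool drive_tool, never from a script. Its argument "increments" is one flat list of numbers, 7 for each row, row after row: the turn, a rotation vector about the tool's x, y, z in units of pi rad (1.0 is pi rad), then the shift along the tool's x, y, z in units of 60 cm (1.0 is 60 cm), then the closure in counts, from 0 (fully open) to 255 (shut). In form: [rx, ry, rz, dx, dy, dz, hand, rx, ry, rz, dx, dy, dz, hand, ...]. A call has 1 to 12 rows; each row is the pose to reach, as a shift and turn from the pose commanded when the call began, along the tool's axes at that moment, turning the shorter way round; what a row does not reach only later rows make up. A row lasts 1/10 s, in which the tool goes at most 50 mm and 8.59 degrees, less where a joint would pass 70% of its speed; a pose out of reach is approached as far as the arm can. A call with a number of a shift or a turn outside -1 to 1 is refused whole. A call with a gripper value outside its range is refused whole. The fingers move at their own pace and stop on an object; "force" is the grip in N (left out, the last holds). Time passes only in rows, so rows that repeat a pose let the fingers close. It gives the time, the measured TCP pose, the force, the opening and the grip force at its end, in the units of the state.
- robot.get_obs(): the state, without advancing time (a new reading comes with each control period).
- robot.grab_frame(name): name is "side" or "top"; returns a dict with "frame" (384x512x3 uint8, blue, green, red), "vertical_fov" (degrees; the focal length in pixels is half the picture's height over the tangent of half this angle, whatever the lens; pixels are square), "cx", "cy" (the principal point, pixels), "distortion" ([k1, k2, p1, p2, k3] as OpenCV has them; the pictures are not rectified), "R" (3x3) and "t" (3): a world point X has camera coordinates R X + t. Camera axes: x right, y down, z forward; pixel columns grow to the right and rows downward; lengths in m; the calibration is good to about 2 mm. A picture is of the moment at which its call begins. There is no depth.
- robot.sign_off(): hands the job in; it is judged then, once.
The state is a dict: "t": time; "joint_positions": joint angles; "qvel": joint speeds; "joint_efforts": joint torques, N m; "tcp_pos": TCP position; "tool_rot": TCP orientation; "wrist_force": force on the tool from outside, world axes, zero at the start; "wrist_torque": the same for the moment, N m; "opening": opening from 0.0 (shut) to 1.0 (fully open); "grip_force": force on a finger pad.
Only numpy, scipy, OpenCV 4.12 (cv2) and the standard library are available. Lean on these libraries where they do the work, as an engineer would, in place of code of your own. Each camera call takes 0.05 s, during which the arm holds its last target. There are 200 camera calls.

## Task

Put all the slide boxes that lie on the bench into the slide drawer and lock it up again: pull up the red spring ring of the swivel latch, swing the latch clear of the drawer to its other notch and let the ring drop in, then pull the drawer open and lay every box flat on its floor, on one layer. Push the drawer fully home until it clicks in at its detent, then pull the ring again, swing the latch bar back in front of the drawer and let the ring drop into its first notch. Leave the jar, the beaker and the dish where they stand.

Things in the scene. Friction and masses are not known exactly. Their poses are not given: they have to be found in the camera images.
- unit: White drawer case, 240 deep x 330 wide x 114 high, fixed to the bench, front to the robot, at a small yaw. Origin: bench level, middle of its front face; x points into the case (the drawer opens along -x), y left along the front, z up. A foot plate at its left front carries the swivel latch. 'Unit frame' below means this one.
- drawer (a joint): Lilac-fronted drawer: 0 = fully home, 0.13 m = fully out (stop), along the unit's -x. Friction about 2 N; stays where left. A spring detent holds it home: about 6 N more to pass it between 17 and 8 mm, either way; below 8 mm it is drawn home. While the latch is locked its bar stands 9 mm before the drawer front and blocks it.
- pull (a point): Centre of the drawer's black pull, an upright fin 30 long (unit x) x 16 thick (y) x 32 high in the middle of the drawer front, 80 above the bench, 31 before the case's front plane when home. Pinch it from above across its thickness. The drawer front is 310 wide, 16 thick, from 24 to 100 above the bench. Moves with the drawer.
- tray (a point): Point on the drawer's inner floor (32 above the bench), 55 behind the inner face of the front, midway across; axes as the unit's; moves with the drawer. The inside is 290 wide, 195 long (140 of it behind this point), walls 38 high. Fully out, this point is 75 before the case front and 130 mm of the inside is uncovered. 72 mm from floor to case roof: one layer of boxes.
- latch (a joint): Swivel latch, a steel bell crank on a vertical pin: 0 = locked (125 mm bar points to the unit's -y, across the drawer front, heights 45 to 63); grows clockwise from above to 1.571 = clear (bar points to -x, beside the drawer). A notch at 0 and at 1.571, none between; play 0.047 rad each way, stops 0.07 beyond each. Plunger up, it swings with about 1 N and stays where left. Starts locked.
- pivot (a point): On the latch's vertical pin, 54 above the bench; at (-35, +200, 54) in the unit's frame. The hub reaches to 68 above the bench.
- plunger (a joint): Lift of the latch's spring plunger: 0 = pin fully down in a notch, 0.010 = pin tip level with the index teeth (it rests there between notches), stop at 0.024. The latch swings only while it is above 0.010. Spring force 4 N down, 7 N at full lift.
- ring (a point): Centre of the red pull ring on the plunger: a collar 36 diameter x 18 high, on a thin stem, free to spin on it, 85 mm from the pivot. 101 above the bench when the pin is down; there is 29 mm of free stem under it above the crank. In the unit's frame it lies to the -x side of the pivot when locked, to the +y side when clear. Grip it from above, any way round.
- box_blue_mid (a point): Centre of the blue slide box, a closed box 76 long (its x) x 32 wide (its y) x 34 high (its z), 60 to 130 g, lying flat on the bench to the right of the drawer. May be absent.
- box_green_mid (a point): Centre of the green slide box, a closed box 76 long (its x) x 32 wide (its y) x 34 high (its z), 60 to 130 g, lying flat on the bench to the right of the drawer. May be absent.
- box_yellow_mid (a point): Centre of the yellow slide box, a closed box 76 long (its x) x 32 wide (its y) x 34 high (its z), 60 to 130 g, lying flat on the bench to the right of the drawer. May be absent.
- box_orange_mid (a point): Centre of the orange slide box, a closed box 76 long (its x) x 32 wide (its y) x 34 high (its z), 60 to 130 g, lying flat on the bench to the right of the drawer. May be absent.
- specimen_jar_mid (a point): Bystander: centre of a small closed specimen jar with a red cap, 56 diameter x 75 high. Leave alone.
- beaker_mid (a point): Bystander: centre of a glass beaker, 64 diameter x 85 high. Leave alone.
- petri_dish_mid (a point): Bystander: centre of a white dish, 90 diameter x 18 high. Leave alone.
Things that resemble listed ones, but are neither listed nor needed, are in the scene too. Of the things that look like the part that bears box_blue_mid, the largest one is meant.

How it is judged:
On the way, in this order (a step that is already met when the one before it is completed fails the run):
1. the latch is swung clear and its pin has dropped into the clear notch (value of joint latch above 1.49 rad and value of joint plunger below 0.004 m), for 0.2 s.
2. every slide box lies flat in the drawer (x of box_blue_mid in the frame of tray between -0.058 and 0.14 m and y of box_blue_mid in the frame of tray between -0.146 and 0.146 m and z of box_blue_mid in the frame of tray between 0.008 and 0.026 m and angle between box_blue_mid's own x axis and vertical between 1.37 and 1.77 rad and x of box_green_mid in the frame of tray between -0.058 and 0.14 m and y of box_green_mid in the frame of tray between -0.146 and 0.146 m and z of box_green_mid in the frame of tray between 0.008 and 0.026 m and angle between box_green_mid's own x axis and vertical between 1.37 and 1.77 rad and x of box_yellow_mid in the frame of tray between -0.058 and 0.14 m and y of box_yellow_mid in the frame of tray between -0.146 and 0.146 m and z of box_yellow_mid in the frame of tray between 0.008 and 0.026 m and angle between box_yellow_mid's own x axis and vertical between 1.37 and 1.77 rad and x of box_orange_mid in the frame of tray between -0.058 and 0.14 m and y of box_orange_mid in the frame of tray between -0.146 and 0.146 m and z of box_orange_mid in the frame of tray between 0.008 and 0.026 m and angle between box_orange_mid's own x axis and vertical between 1.37 and 1.77 rad), for 0.2 s.
3. the drawer is fully home with the boxes in it, the latch still clear (all of step 2 and value of joint drawer below 0.004 m and value of joint latch above 1.49 rad), for 0.2 s.
At the end, for the whole second after the job is handed in: every slide box lies flat (long axis within 0.2 rad of level) on the drawer's floor, the drawer is home within 4 mm, the latch is back at its locked notch (below 0.08 rad) with the pin down in it (plunger below 4 mm) (all of step 2 and value of joint each of drawer, plunger below 0.004 m and value of joint latch below 0.08 rad); the robot touches nothing.
It fails at once if the specimen jar is moved more than 3 cm or tipped (distance of specimen_jar_mid from where it was at the start of the episode above 0.03 m or angle between specimen_jar_mid's own z axis and vertical above 0.5 rad).
It fails at once if the beaker is moved more than 3 cm or tipped (distance of beaker_mid from where it was at the start of the episode above 0.03 m or angle between beaker_mid's own z axis and vertical above 0.5 rad).
It fails at once if the petri dish is moved more than 3 cm or tipped (distance of petri_dish_mid from where it was at the start of the episode above 0.03 m or angle between petri_dish_mid's own z axis and vertical above 0.5 rad).
Of box_blue, box_green, box_yellow, box_orange only 3 to 4 are there at a start; the rules pass over those that are not, and their reading is None.
At some moment in a run one of box_blue, box_green, box_yellow, box_orange may be knocked a few centimetres aside while the robot is not near it.
Once in a run the grip may slacken for a moment while it holds something.
It also fails if it takes over 210 s, if anything falls off the work surface, if the arm or the gripper's body presses on something with over 40 N, if the wrist force passes 120 N, or if a joint passes its speed limit or range.

## Working session

There is one attempt and no reset: what is moved stays moved. The work goes in short steps, Python scripts to look and compute and a tool call to move; the robot and the scene stay as the last step left them, time stands still between calls to the robot, and variables do not carry over. Pictures are saved under pics/ and viewed, at most 14 in all, crops included, and the job is handed in when it is done.

Besides the shell and the picture viewer there is one more tool, called after "Call:" by a JSON object that holds its "op" and its "data". drive_tool: Moves the arm, as the interface text tells. Shifts and turns lie within -1 to 1; 1 stands for 60 cm of shift or pi rad of turn. Its arguments: {"type":"object","properties":{"increments":{"type":"array","items":{"type":"number"}},"force":{"type":"number"}},"required":["increments"]}

```bash
mkdir -p pics; ls
python3 - <<'E'
from cell import robot
import cv2, json
o=robot.get_obs(); print({k:o[k] for k in ('t','tcp_pos','tool_rot','opening')}, robot.hold_point_z)
for n in ('side','top'):
    f=robot.grab_frame(n); cv2.imwrite(f'pics/{n}0.png',f['frame'])
    print(n,f['vertical_fov'],f['cx'],f['cy'],f['distortion'],f['R'],f['t'])
E
```

```text
pics
{'t': 0.0, 'tcp_pos': array([ 0.25160025, -0.57143324,  0.2379196 ]), 'tool_rot': array([ 9.78561708e-01,  2.05951860e-01, -2.32595900e-04, -8.71883099e-04]), 'opening': 0.9973753134670211} -0.0187
side 52.660567838229206 260.9371318036949 192.4859443132012 [-0.00105526  0.          0.          0.          0.        ] [[ 0.99517163 -0.0966372   0.01716628]
 [-0.04524301 -0.60686996 -0.7935124 ]
 [ 0.08710052  0.78890437 -0.60831192]] [-0.48674458  0.06010509  1.42825906]
top 51.42662980228879 258.5274179162338 198.66261635272966 [-0.08197459  0.          0.          0.          0.        ] [[ 0.01460444 -0.99984186 -0.01014765]
 [-0.98249494 -0.0124646  -0.1858718 ]
 [ 0.18571592  0.01268457 -0.9825216 ]] [-0.02440958  0.48364325  1.37916496]
```

View pics/side0.png

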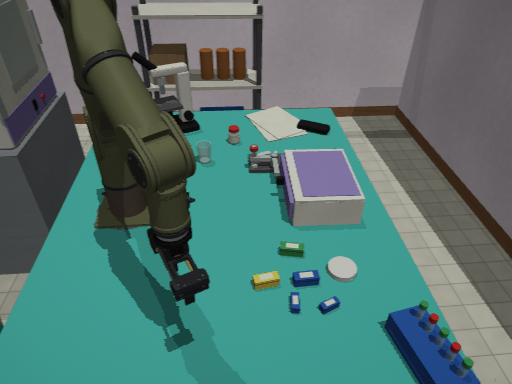

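View pics/top0.png

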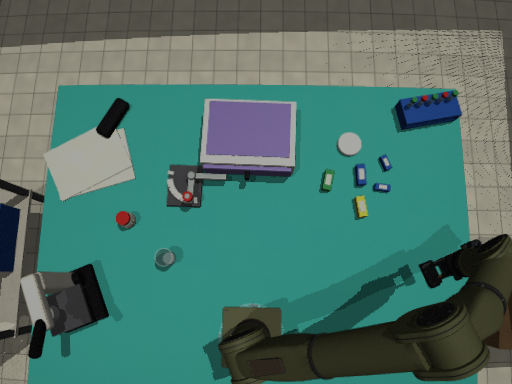

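Top view shows three boxes: green (328,180), yellow (361,206) and blue. There is no orange. The blue candidates are (361,174), (385,162) and (382,187), and the one at (361,174) looks largest. The red ring is near (187,197), and the jar (124,219) also has a red cap. Next I'll measure these and enlarge a crop.

```bash
cat > h.py <<'E'
import numpy as np, cv2
from cell import robot
def cam(n):
    f=robot.grab_frame(n); F=192/np.tan(np.radians(f['vertical_fov'])/2)
    f['K']=np.array([[F,0,f['cx']],[0,F,f['cy']],[0,0,1.]]); f['R']=np.array(f['R']); f['t']=np.array(f['t'])
    f['C']=-f['R'].T@f['t']; f['D']=np.array(f['distortion']); return f
def ray(f,p):
    u=cv2.undistortPoints(np.float64(p).reshape(-1,1,2),f['K'],f['D']).reshape(-1,2)
    return np.c_[u,np.ones(len(u))]@f['R']
def plane(f,p,z):
    d=ray(f,p); return (f['C']+d*((z-f['C'][2])/d[:,2])[:,None])[:,:2]
def tri(fa,pa,fb,pb):
    a,b=ray(fa,[pa])[0],ray(fb,[pb])[0]
    s=np.linalg.lstsq(np.c_[a,-b],fb['C']-fa['C'],rcond=None)[0]
    A,B=fa['C']+s[0]*a,fb['C']+s[1]*b; return (A+B)/2,np.linalg.norm(A-B)
def proj(f,X): return cv2.projectPoints(np.float64(X).reshape(-1,1,3),cv2.Rodrigues(f['R'])[0],f['t'],f['K'],f['D'])[0].reshape(-1,2)
HSV={'blue':((105,120,50),(125,255,255)),'green':((48,120,40),(76,255,255)),'yellow':((20,120,80),(34,255,255)),
 'orange':((8,130,120),(19,255,255)),'red':((0,150,80),(6,255,255)),'lilac':((120,60,60),(145,200,255))}
def blobs(f,c,amin=15):
    h=cv2.cvtColor(f['frame'],cv2.COLOR_BGR2HSV); m=cv2.inRange(h,*map(np.array,HSV[c]))
    if c=='red': m|=cv2.inRange(h,np.array((174,150,80)),np.array((180,255,255)))
    if c in('blue','green','yellow'): m=cv2.morphologyEx(m,cv2.MORPH_CLOSE,np.ones((5,5)))
    cs=cv2.findContours(m,cv2.RETR_EXTERNAL,cv2.CHAIN_APPROX_NONE)[0]
    return sorted([c for c in cs if cv2.contourArea(c)>amin],key=cv2.contourArea,reverse=True)
def rect(f,c,z):
    "minAreaRect on plane z: centre, (long,short), angle of long axis deg"
    (x,y),(w,h),a=cv2.minAreaRect((plane(f,c.reshape(-1,2),z)*1000).astype(np.float32))
    if w<h: w,h,a=h,w,a+90
    return np.round([x,y,w,h,(a+90)%180-90],1)
def boxes(f):
    for c in('blue','green','yellow','orange'):
        for b in blobs(f,c): print(c,b.reshape(-1,2).mean(0).round(),cv2.contourArea(b),rect(f,b,.017))
E
python3 - <<'E'
from h import *
T=cam('top');S=cam('side'); print(T['C'],S['C'])
for f in(T,S):
    boxes(f)
    for b in blobs(f,'red',8): print('red',b.reshape(-1,2).mean(0).round(1),cv2.contourArea(b),rect(f,b,.11))
    for b in blobs(f,'lilac',40): print('lilac',b.reshape(-1,2).mean(0).round(1),cv2.contourArea(b),rect(f,b,.114))
cv2.imwrite('pics/c1.png',cv2.resize(T['frame'][90:220,150:410],None,fx=3,fy=3,interpolation=cv2.INTER_CUBIC))
E
```

```text
[ 0.21940064 -0.03587141  1.44470731] [ 0.36271163 -1.13732148  0.92487674]
blue [430. 108.] 1378.5 [ 850.8 -674.   239.9  118.9  -78.7]
blue [385. 162.] 69.5 [ 634.1 -489.7   54.7   23.5   21.7]
blue [360. 174.] 60.0 [ 586.9 -393.9   76.4   31.2    2.4]
blue [382. 188.] 33.5 [ 537.2 -471.4   52.8   23.    85.5]
green [327. 180.] 170.0 [ 562.4 -269.7   82.    34.2  -11.2]
yellow [361. 206.] 72.5 [ 467.2 -391.1   75.3   31.2    8.7]
red [122.3 217.8] 128.5 [399.2 446.2  46.1  44.4 -62.1]
red [186.9 195.8] 59.5 [478.8 227.5  32.6  29.   46.5]
red [445.1  94. ] 13.0 [ 870.4 -696.1   15.9   15.7    1.9]
red [424.7  97.4] 9.5 [ 854.1 -619.2   15.4   11.8  -88.3]
lilac [248.7 128.9] 4206.5 [722.9  19.6 289.2 198.3  88.1]
lilac [246.5 167.7] 315.0 [579.4  23.3 305.1  17.1  88.2]
blue [430. 350.] 3745.0 [ 849.1 -635.3  230.8  141.   -79.6]
blue [306. 277.] 238.5 [ 585.8 -388.6   79.1   54.7    2.3]
blue [329. 305.] 129.0 [ 633.1 -488.    63.9   32.2   23.4]
blue [222. 108.] 101.5 [3.563e+02 7.947e+02 2.230e+02 4.100e+01 4.000e-01]
blue [294. 301.] 72.5 [ 539.4 -471.    69.    22.2   80.9]
gr
[... 255 characters left out ...]
.] 245.5 [ 465.3 -386.1   80.2   54.8    9.7]
yellow [189. 265.] 19.0 [ 236.7 -308.3   47.1    6.9  -67.6]
orange [222.  49.] 23.5 [ 377.4 1785.7   81.3   69.9   -2.4]
orange [205.  50.] 23.5 [ 252.4 1791.    80.7   69.8   -2.4]
orange [238.  49.] 20.0 [ 498.3 1790.8   75.6   74.8   55.3]
red [456.  346.7] 52.0 [ 870.7 -693.6   24.8   18.6   87.6]
red [233.2 128.8] 41.5 [403.6 383.6  55.2  39.7  87.1]
red [433.8 318.3] 41.0 [ 853.8 -616.7   26.5   18.9   81.1]
red [253.4 148.6] 20.5 [477.7 213.2  39.   28.5  85.7]
lilac [324.2 174.1] 2252.5 [723.6  25.  289.6 196.9  88.1]
lilac [ 32.5 106.2] 1210.5 [-542.8  710.2  807.1  131.5  -89.8]
lilac [286.7 185.9] 318.0 [574.3 -34.  382.9  26.3  88. ]
```

View pics/c1.png

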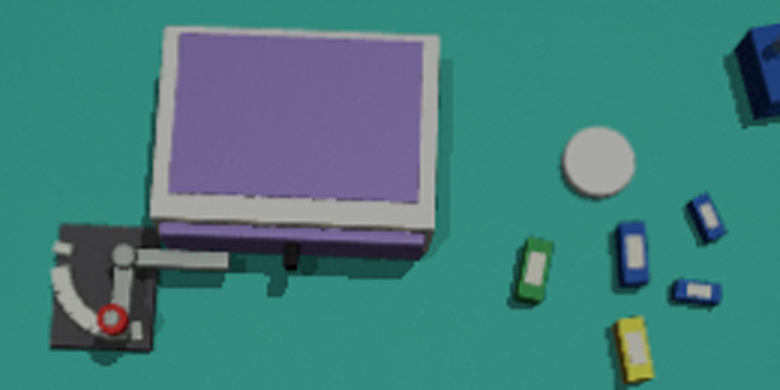

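Crop shows the blue box at crop (632,255), px (361,174). At 76x31 mm it is the largest of the three blues; the other two are about 54x23. The ring is at crop (112,319), the hub at (123,256) and the pull at (291,256). Next is the unit frame.

```bash
cat >> h.py <<'E'
def rel(pos,head):
    "row needed from measured pose to pos (m) with tool-x heading (rad)"
    from scipy.spatial.transform import Rotation as Ro
    o=robot.get_obs(); q=Ro.from_quat(o['tool_rot'])
    T=Ro.from_euler('z',head)*Ro.from_matrix(np.diag([1,-1,-1.]))
    r=(q.inv()*T).as_rotvec()/np.pi; d=q.inv().apply(np.array(pos)-o['tcp_pos'])/.6
    return np.round(np.r_[r,d],4)
E
python3 - <<'E'
from h import *
T=cam('top');S=cam('side')
p=np.array([[152,218],[434,228],[165,27],[439,37]])/3.+[150,90]
c=plane(T,p,.114)*1000; print('roof FL FR BL BR',c.round(1), [np.linalg.norm(c[i]-c[j]).round(1) for i,j in((0,1),(2,3),(0,2),(1,3))])
print('yaw',[np.degrees(np.arctan2(*(c[i]-c[j])[::-1])).round(1) for i,j in((0,1),(2,3),(2,0),(3,1))])
hub=plane(T,[[150+123/3.,90+256/3.]],.068)[0]*1000; print('hub',hub)
r,e=tri(T,(186.9,195.8),S,(253.4,148.6)); print('ring',r*1000,e)
g=lambda z:plane(T,[(150+291/3.,90+256/3.)],z)*1000
print('pull',g(.09))
a=np.radians(-1.9); R=np.array([[np.cos(a),-np.sin(a)],[np.sin(a),np.cos(a)]])
print('origin from roof',c[:2].mean(0),'back',c[2:].mean(0)-R@[240,0],'hub',hub-R@[-35,200],'ring',r[:2]*1000-R@[-120,200],'pull',g(.09)-R@[-31,0],'front lilac',np.array([579.4,23.3])-R@[-8,0])
E
```

```text
roof FL FR BL BR [[ 595.5  183.9]
 [ 587.2 -141.7]
 [ 833.2  179.1]
 [ 823.3 -148.8]] [np.float64(325.8), np.float64(328.1), np.float64(237.8), np.float64(236.2)]
yaw [np.float64(88.5), np.float64(88.3), np.float64(-1.2), np.float64(-1.7)]
hub [561.31018237 224.17494375]
ring [479.48845993 228.83216192 100.26389417] 0.00188241629414757
pull [[558.02757723  23.16693368]]
origin from roof [591.35653848  21.08810724] back [588.36660815  23.1179327 ] hub [589.65990425  23.12446932] ring [592.79145017  24.96349732] pull [[589.01053392  22.13912315]] front lilac [587.39560173  23.03475857]
```

```bash
cat >> h.py <<'E'
YAW=np.radians(-1.9); O=np.array([.590,.023])
def U(x,y): return O+np.array([[np.cos(YAW),-np.sin(YAW)],[np.sin(YAW),np.cos(YAW)]])@[x,y]
E
python3 - <<'E'
from h import *
print(rel([.5,-.3,.2],YAW)); print(rel([.478,.228,.16],YAW)); print(U(-120,200*1) if 0 else U(-.12,.2))
E
```

```text
[-2.000e-04  0.000e+00  1.426e-01  5.611e-01 -2.479e-01  6.420e-02]
[-2.000e-04  0.000e+00  1.426e-01  8.822e-01 -1.068e+00  1.314e-01]
[0.47669701 0.22686866]
```

Call:
{"op": "drive_tool", "data": {"increments": [0,0,0.143,0.561,-0.248,0.064,0,0,0,0.143,0.561,-0.248,0.064,0,0,0,0.143,0.561,-0.248,0.064,0,0,0,0.143,0.561,-0.248,0.064,0,0,0,0.143,0.561,-0.248,0.064,0,0,0,0.143,0.561,-0.248,0.064,0,0,0,0.143,0.561,-0.248,0.064,0,0,0,0.143,0.561,-0.248,0.064,0,0,0,0.143,0.561,-0.248,0.064,0,0,0,0.143,0.561,-0.248,0.064,0]}}

```text
t: 1.3
tcp_pos: [0.4994, -0.3009, 0.2003]
tool_rot: [1.0, -0.017, -0.0, 0.0]
wrist_force: [0.4, -0.1, -0.1]
opening: 0.999
grip_force: 0.0
```

Run:
```python
from h import *
print(robot.get_obs()['tcp_pos'],rel([.478,.228,.14],YAW))
T=cam('top')
for b in blobs(T,'red',8)[:3]: print(b.reshape(-1,2).mean(0),rect(T,b,.108))
```

```text
[ 0.49938129 -0.30085051  0.20028711] [ 3.000e-04  3.000e-04 -4.000e-04 -6.590e-02 -8.798e-01  9.970e-02]
[122.32432432 217.75675676] [399.5 447.   46.2  44.5 -62.1]
[187.03846154 196.        ] [478.3 227.   35.1  29.   46.5]
[445.08333333  94.        ] [ 871.4 -697.1   15.9   15.7    1.9]
```

Call:
{"op": "drive_tool", "data": {"increments": [0,0,0,-0.066,-0.88,0.1,0,0,0,0,-0.066,-0.88,0.1,0,0,0,0,-0.066,-0.88,0.1,0,0,0,0,-0.066,-0.88,0.1,0,0,0,0,-0.066,-0.88,0.1,0,0,0,0,-0.066,-0.88,0.1,0,0,0,0,-0.066,-0.88,0.1,0,0,0,0,-0.066,-0.88,0.1,0,0,0,0,-0.066,-0.88,0.1,0,0,0,0,-0.066,-0.88,0.1,0,0,0,0,-0.066,-0.88,0.1,0,0,0,0,-0.066,-0.88,0.1,0]}}

```text
t: 2.55
tcp_pos: [0.4785, 0.2334, 0.1401]
tool_rot: [1.0, -0.014, 0.0, -0.002]
wrist_force: [-0.1, 0.3, -0.6]
opening: 0.997
grip_force: 0.0
```

Call:
{"op": "drive_tool", "data": {"increments": [0,0,0,0,0,0,0,0,0,0,0,0,0.05,0,0,0,0,0,0,0.097,0,0,0,0,0,0,0.097,0,0,0,0,0,0,0.097,0,0,0,0,0,0,0.097,130,0,0,0,0,0,0.097,200,0,0,0,0,0,0.097,255,0,0,0,0,0,0.097,255,0,0,0,0,0,0.097,255,0,0,0,0,0,0.097,255,0,0,0,0,0,0.097,255], "force": 30}}

```text
t: 3.75
tcp_pos: [0.4785, 0.2287, 0.0821]
tool_rot: [1.0, -0.017, -0.0, 0.0]
wrist_force: [0.5, 0.0, 0.7]
opening: 0.395
grip_force: 30.1
```

Run:
```python
from h import *
o=robot.get_obs(); print(o['t'],o['tcp_pos'],o['wrist_force'],o['opening']*88,o['grip_force'])
T=cam('side'); cv2.imwrite('pics/s2.png',cv2.resize(T['frame'][90:220,180:380],None,fx=3,fy=3))
```

```text
3.75 [0.4784876  0.2286997  0.08211188] [0.46651854 0.01262027 0.65962576] 34.728258514265285 30.08761391043663
```

View pics/s2.png

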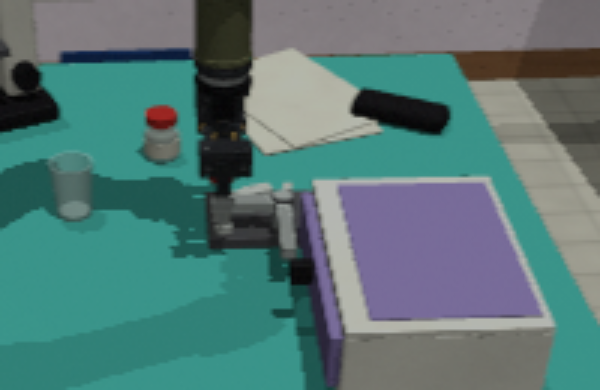

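The fingers hold the ring: the tips are at about crop (222,185), and the 34.7 mm opening fits a 36 mm collar. Next I lift it.

Call:
{"op": "drive_tool", "data": {"increments": [0,0,0,0,0,-0.01,255,0,0,0,0,0,-0.02,255,0,0,0,0,0,-0.03,255,0,0,0,0,0,-0.03,255,0,0,0,0,0,-0.03,255], "force": 40}}

```text
t: 4.3
tcp_pos: [0.4784, 0.2287, 0.1001]
tool_rot: [1.0, -0.017, -0.0, 0.0]
wrist_force: [1.0, -0.7, -7.0]
opening: 0.385
grip_force: 40.0
```

Call:
{"op": "drive_tool", "data": {"increments": [0,0,0,0.005,-0.037,0,255,0,0,0,0.019,-0.071,0,255,0,0,0,0.041,-0.1,0,255,0,0,0,0.071,-0.123,0,255,0,0,0,0.105,-0.137,0,255,0,0,0,0.142,-0.142,0,255,0,0,0,0.142,-0.142,0,255,0,0,0,0.142,-0.142,0,255]}}

```text
t: 5.1
tcp_pos: [0.5658, 0.3093, 0.0992]
tool_rot: [1.0, -0.018, -0.001, 0.001]
wrist_force: [0.1, -4.1, -8.0]
opening: 0.392
grip_force: 40.0
```

Run:
```python
from h import *
o=robot.get_obs(); print(o['t'],o['tcp_pos'],U(-.035,.285),o['wrist_force'],o['wrist_torque'],o['opening']*88,o['grip_force'])
S=cam('side');T=cam('top'); cv2.imwrite('pics/s3.png',np.hstack([cv2.resize(S['frame'][90:220,220:320],None,fx=4,fy=4),cv2.resize(T['frame'][120:250,130:230],None,fx=4,fy=4)]))
```

```text
5.1 [0.5657575  0.30930313 0.09916464] [0.56446847 0.30900374] [ 0.13949114 -4.13190809 -7.96989983] [-0.77224774 -0.13446222 -0.03336796] 34.517443431204185 40.00046465545893
```

View pics/s3.png

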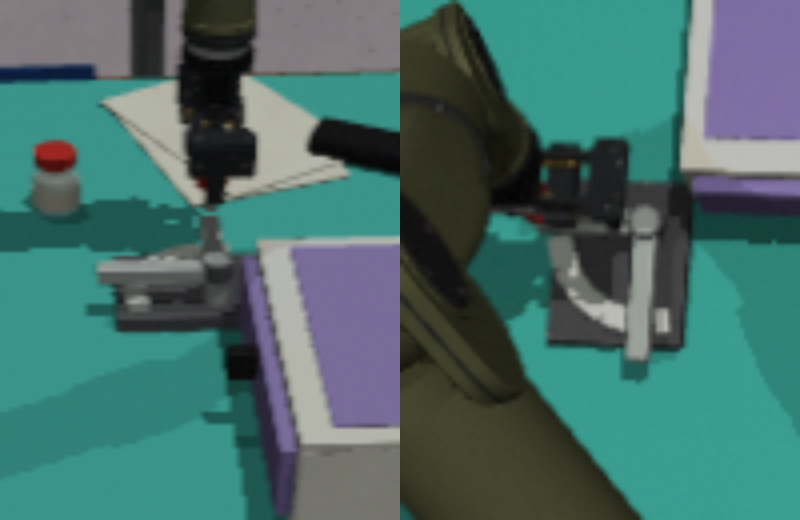

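Latch bar now points to -x (hub at crop (645,215), bar end at (637,360)). Next I lower the ring.

Call:
{"op": "drive_tool", "data": {"increments": [0,0,0,0,0.003,0.01,255,0,0,0,0,0.003,0.02,255,0,0,0,0,0.003,0.029,255,0,0,0,0,0.003,0.029,255,0,0,0,0,0.003,0.029,255]}}

```text
t: 5.7
tcp_pos: [0.5665, 0.3093, 0.0826]
tool_rot: [1.0, -0.017, -0.0, 0.0]
wrist_force: [-0.3, -3.0, -5.3]
opening: 0.392
grip_force: 40.0
```

Call:
{"op": "drive_tool", "data": {"increments": [0,0,0,0,0,0,120,0,0,0,0,0,0,60,0,0,0,0,0,0,0,0,0,0,0,0,0,0,0,0,0,0,0,-0.08,0,0,0,0,0,0,-0.16,0,0,0,0,-0.15,0.3,-0.16,0,0,0,0,-0.15,0.3,-0.16,0,0,0,0,-0.15,0.3,-0.16,0,0,0,0,-0.15,0.3,-0.16,0,0,0,0,-0.15,0.3,-0.16,0]}}

```text
t: 6.8
tcp_pos: [0.4663, 0.1254, 0.1791]
tool_rot: [1.0, -0.022, -0.003, 0.002]
wrist_force: [0.1, -1.1, -0.2]
opening: 0.999
grip_force: 0.0
```

Run:
```python
from h import *
o=robot.get_obs(); print(o['t'],o['tcp_pos'])
S=cam('side');T=cam('top')
for f in(S,T):
    for b in blobs(f,'red',8): print(b.reshape(-1,2).mean(0).round(1),rect(f,b,.105))
cv2.imwrite('pics/s4.png',np.hstack([cv2.resize(S['frame'][90:220,220:320],None,fx=4,fy=4),cv2.resize(T['frame'][120:250,130:230],None,fx=4,fy=4)]))
x,y=U(-.031,0); print(rel([x,y,.16],YAW),rel([x,y,.067],YAW))
```

```text
6.8 [0.46626803 0.12539532 0.17912756]
[456.1 346.5] [ 872.3 -690.2   26.1   17.6   44.1]
[233.3 128.7] [403.8 393.   55.6  39.9  87.1]
[433.9 318.2] [ 857.2 -613.1   25.6   18.7   88.5]
[272.3 137.8] [566.6 301.9  34.3  30.   86.2]
[122.2 217.8] [399.8 448.2  45.9  44.6 -62.1]
[165. 171.] [566.8 309.4  31.3  29.5  46.5]
[445.1  94. ] [ 872.9 -698.5   15.9   15.8    1.9]
[424.6  97.6] [ 856.4 -619.6   16.5   14.7  -27.4]
[-0.0002 -0.0004 -0.0011  0.1536  0.174   0.0323] [-0.0002 -0.0004 -0.0011  0.1534  0.1741  0.1873]
```

View pics/s4.png

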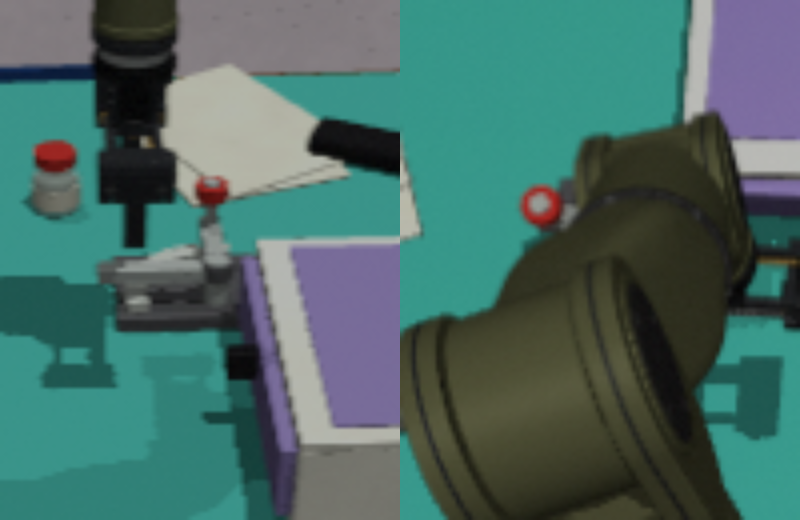

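Latch bar is clear and the ring is free at side px (272,138) and top px (165,171). Its height works out to about 100 mm, so the pin is down. On to the pull.

Call:
{"op": "drive_tool", "data": {"increments": [0,0,0,0.153,0.174,0.032,0,0,0,0,0.153,0.174,0.032,0,0,0,0,0.153,0.174,0.032,0,0,0,0,0.153,0.174,0.032,0,0,0,0,0.153,0.174,0.032,0]}}

```text
t: 7.4
tcp_pos: [0.5601, 0.0259, 0.1593]
tool_rot: [1.0, -0.017, 0.001, -0.0]
wrist_force: [-0.1, 1.0, -0.6]
opening: 0.998
grip_force: 0.0
```

Run:
```python
from h import *
S=cam('side');T=cam('top')
print(tri(T,(165,171),S,(272.3,137.8)))
o=robot.get_obs(); print(o['t'],o['tcp_pos'])
x,y=U(-.031,0); print(rel([x,y,.067],YAW))
```

```text
(array([0.56702441, 0.31029109, 0.10134815]), np.float64(0.0013497907038210978))
7.5 [0.55868493 0.0275965  0.15945342]
[-0.0005  0.      0.0006  0.0007  0.0062  0.1541]
```

Ring height is 101 mm, so the pin is in the clear notch. Next: grip the pull and open the drawer.

Call:
{"op": "drive_tool", "data": {"increments": [0,0,0,0.001,0.006,0.08,0,0,0,0,0.001,0.006,0.154,0,0,0,0,0.001,0.006,0.154,0,0,0,0,0.001,0.006,0.154,150,0,0,0,0.001,0.006,0.154,255,0,0,0,0.001,0.006,0.154,255,0,0,0,0.001,0.006,0.154,255,0,0,0,0.001,0.006,0.154,255,0,0,0,0.001,0.006,0.154,255,0,0,0,0.001,0.006,0.154,255], "force": 40}}

```text
t: 8.5
tcp_pos: [0.5592, 0.0213, 0.0673]
tool_rot: [1.0, -0.017, 0.0, 0.0]
wrist_force: [0.2, -0.1, 0.3]
opening: 0.396
grip_force: 0.0
```

Call:
{"op": "drive_tool", "data": {"increments": [0,0,0,0,0,0,255,0,0,0,0,0,0,255,0,0,0,0,0,0,255,0,0,0,0,0,0,255,0,0,0,0,0,0,255]}}

```text
t: 9.0
tcp_pos: [0.5592, 0.0241, 0.067]
tool_rot: [1.0, -0.016, 0.0, -0.001]
wrist_force: [-0.6, 5.9, 0.2]
opening: 0.182
grip_force: 40.0
```

Call:
{"op": "drive_tool", "data": {"increments": [0,0,0,-0.015,0,0,255,0,0,0,-0.03,0,0,255,0,0,0,-0.055,0,0,255,0,0,0,-0.085,0,0,255,0,0,0,-0.12,0,0,255,0,0,0,-0.15,0,0,255,0,0,0,-0.18,0,0,255,0,0,0,-0.2,0,0,255,0,0,0,-0.213,0,0,255,0,0,0,-0.213,0,0,255,0,0,0,-0.213,0,0,255]}}

```text
t: 10.1
tcp_pos: [0.4311, 0.0279, 0.0671]
tool_rot: [1.0, -0.016, -0.0, -0.001]
wrist_force: [-1.1, 6.4, 0.7]
opening: 0.178
grip_force: 40.0
```

Call:
{"op": "drive_tool", "data": {"increments": [0,0,0,0,0,0,190,0,0,0,0,0,0,120,0,0,0,0,0,0,120,0,0,0,0,0,0,120,0,0,0,0,0,-0.08,120,0,0,0,0,0,-0.15,120,0,0,0,0,0,-0.22,0,0,0,0,0,0,-0.22,0,0,0,0,0,0,-0.22,0]}}

```text
t: 11.0
tcp_pos: [0.4317, 0.0257, 0.1998]
tool_rot: [1.0, -0.017, 0.001, -0.0]
wrist_force: [0.4, -0.5, -1.2]
opening: 0.775
grip_force: 0.0
```

Run:
```python
from h import *
T=cam('top');S=cam('side'); boxes(T); boxes(S)
for b in blobs(T,'lilac',40)+blobs(S,'lilac',40): print('lilac',b.reshape(-1,2).mean(0).round(),rect(T,b,.1))
print(robot.get_obs()['tcp_pos'])
for (x,y,a) in((.562,-.2697,-11.2),(.587,-.392,2.4),(.467,-.390,8.9)): print(rel([x,y,.15],np.radians(a)))
cv2.imwrite('pics/s5.png',np.vstack([S['frame'][100:320,150:400],T['frame'][90:260,140:390]]))
```

```text
blue [430. 108.] 1395.0 [ 850.7 -674.   239.9  119.   -78.7]
blue [385. 162.] 71.5 [ 634.  -489.6   54.8   23.7   21.2]
blue [360. 174.] 60.0 [ 586.9 -393.9   76.4   31.2    2.4]
blue [382. 188.] 34.5 [ 537.2 -471.4   52.8   23.    85.5]
green [327. 180.] 171.0 [ 562.5 -269.9   82.1   34.5  -11.9]
yellow [361. 206.] 72.5 [ 467.2 -391.1   75.3   31.2    8.7]
blue [430. 350.] 3693.5 [ 849.6 -636.   231.1  139.9  -78.8]
blue [306. 277.] 234.5 [ 585.8 -388.6   79.1   54.7    2.3]
blue [329. 304.] 129.5 [ 633.1 -487.9   63.9   32.5   23.4]
blue [217. 108.] 76.0 [329.4 791.  171.9  36.6  -3.4]
blue [294. 301.] 69.5 [ 538.7 -470.8   68.3   22.3   83.4]
green [291. 248.] 208.0 [ 562.2 -265.4   75.    62.   -11.7]
green [467. 363.] 72.0 [ 935.  -686.7   31.9   19.2   51.2]
green [444. 332.] 63.5 [ 916.9 -600.    32.3   20.6   49.5]
green [424. 305.] 50.0 [ 899.3 -511.    33.9   19.2   47.2]
yellow [266. 280.] 249.0 [ 466.6 -385.7   80.4   54.9    9.1]
orange [205.  49.] 22.5 [ 252.8 1794.8   78.6   71.4   45.7]
lilac [249. 129.] [728.3  20.2 292.2 200.2  88.1]
lilac [282. 205.] [451.  -97.7  51.4  14.4  86.3]
lilac [324. 174.] [ 567.4 -251.   219.9  161.4  -86.8]
lilac [ 32. 107.] [814.3 840.8 292.8 100.  -34. ]
lilac [252. 187.] [516.2   3.7 227.4  15.    5.1]
[0.43053162 0.02565984 0.1982605 ]
[2.000e-04 6.000e-04 5.130e-02 2.361e-01 4.844e-01 8.020e-02]
[ 1.000e-04  7.000e-04 -2.430e-02  2.848e-01  6.867e-01  8.020e-02]
[ 1.000e-04  7.000e-04 -6.040e-02  8.480e-02  6.902e-01  8.060e-02]
```

View pics/s5.png

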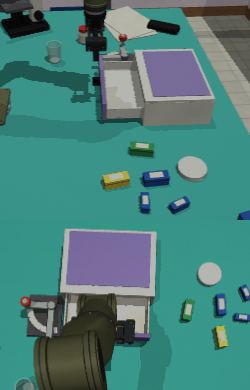

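Drawer is open (crop top (120,95)), with the boxes still in place to the right. I take green first.

Call:
{"op": "drive_tool", "data": {"increments": [0,0,0.051,0.236,0.484,0.08,60,0,0,0.051,0.236,0.484,0.08,60,0,0,0.051,0.236,0.484,0.08,60,0,0,0.051,0.236,0.484,0.08,60,0,0,0.051,0.236,0.484,0.08,60,0,0,0.051,0.236,0.484,0.08,60,0,0,0.051,0.236,0.484,0.08,60,0,0,0.051,0.236,0.484,0.08,60,0,0,0.051,0.236,0.484,0.08,60,0,0,0.051,0.236,0.484,0.15,60,0,0,0.051,0.236,0.484,0.22,60,0,0,0.051,0.236,0.484,0.22,60]}}

```text
t: 12.3
tcp_pos: [0.5583, -0.2646, 0.0617]
tool_rot: [0.995, -0.096, -0.006, -0.003]
wrist_force: [-1.0, 0.5, 0.5]
opening: 0.763
grip_force: 0.0
```

Run:
```python
from h import *
T=cam('top'); boxes(T)
print(robot.get_obs()['tcp_pos'],rel([.5625,-.269,.007],np.radians(-11.5)))
```

```text
blue [430. 108.] 1392.0 [ 850.7 -674.   240.2  118.3  -78.5]
blue [385. 162.] 70.5 [ 634.1 -489.7   54.7   23.5   21.7]
blue [382. 188.] 34.5 [ 537.2 -471.4   52.8   23.    85.5]
blue [363. 181.] 21.5 [ 564.2 -399.9   31.3   18.6   -2.1]
yellow [361. 206.] 72.5 [ 467.2 -391.1   75.3   31.2    8.7]
[ 0.56043592 -0.26613258  0.06467991] [-0.0009  0.0024  0.0026  0.005   0.0043  0.0961]
```

Call:
{"op": "drive_tool", "data": {"increments": [0,0,0,0.002,0.003,0.05,60,0,0,0,0.002,0.003,0.097,60,0,0,0,0.002,0.003,0.097,60,0,0,0,0.002,0.003,0.097,60,0,0,0,0.002,0.003,0.097,255,0,0,0,0.002,0.003,0.097,255,0,0,0,0.002,0.003,0.097,255,0,0,0,0.002,0.003,0.097,255,0,0,0,0.002,0.003,0.097,255,0,0,0,0.002,0.003,0.097,255,0,0,0,0.002,0.003,0.097,255,0,0,0,0.002,0.003,0.097,255], "force": 30}}

```text
t: 13.55
tcp_pos: [0.5639, -0.2714, 0.0093]
tool_rot: [0.995, -0.097, 0.0, 0.0]
wrist_force: [-0.7, 0.9, 5.5]
opening: 0.359
grip_force: 30.0
```

Run:
```python
from h import *
o=robot.get_obs();print(o['tcp_pos'],o['opening']*88,o['grip_force'],o['wrist_force'])
x,y=U(-.078,-.088); print(rel([x,y,.16],YAW),rel([x,y,.041],YAW))
```

```text
[ 0.56390906 -0.27137099  0.00931417] 31.6264453583888 29.997449009679258 [-0.65670846  0.94024456  5.54272633]
[ 0.000e+00 -1.000e-04 -5.140e-02 -1.569e-01 -3.241e-01 -2.512e-01] [ 0.000e+00 -1.000e-04 -5.140e-02 -1.570e-01 -3.241e-01 -5.290e-02]
```

Call:
{"op": "drive_tool", "data": {"increments": [0,0,0,0,0,-0.08,255,0,0,0,0,0,-0.16,255,0,0,0,0,0,-0.25,255,0,0,-0.051,-0.157,-0.324,-0.25,255,0,0,-0.051,-0.157,-0.324,-0.25,255,0,0,-0.051,-0.157,-0.324,-0.25,255,0,0,-0.051,-0.157,-0.324,-0.25,255,0,0,-0.051,-0.157,-0.324,-0.25,255,0,0,-0.051,-0.157,-0.324,-0.25,255,0,0,-0.051,-0.157,-0.324,-0.2,255,0,0,-0.051,-0.157,-0.324,-0.15,255,0,0,-0.051,-0.157,-0.324,-0.15,255]}}

```text
t: 14.75
tcp_pos: [0.5069, -0.0641, 0.096]
tool_rot: [1.0, -0.018, -0.003, 0.0]
wrist_force: [-1.0, -0.1, -0.9]
opening: 0.358
grip_force: 30.0
```

Run:
```python
from h import *
o=robot.get_obs();print(o['t'],o['tcp_pos'],o['opening']*88,o['grip_force'],o['wrist_force'])
x,y=U(-.078,-.088); print(rel([x,y,.043],YAW))
S=cam('side'); boxes(S); cv2.imwrite('pics/s6.png',cv2.resize(S['frame'][130:300,180:380],None,fx=3,fy=3))
```

```text
14.75 [ 0.50691296 -0.06405987  0.09603762] 31.502422083657756 29.996874164789915 [-1.0397253  -0.08624511 -0.88709086]
[ 0.0003  0.0019 -0.0011  0.0041 -0.003   0.0884]
blue [430. 350.] 3725.0 [ 848.6 -636.3  231.1  138.2  -78.6]
blue [306. 277.] 238.5 [ 585.8 -388.6   79.1   54.7    2.3]
blue [329. 304.] 129.5 [ 633.1 -487.9   63.9   32.5   23.4]
blue [222. 108.] 101.5 [3.563e+02 7.947e+02 2.230e+02 4.100e+01 4.000e-01]
blue [294. 301.] 69.5 [ 538.7 -470.8   68.3   22.3   83.4]
green [467. 363.] 72.0 [ 935.  -686.7   31.9   19.2   51.2]
green [444. 332.] 63.5 [ 916.9 -600.    32.3   20.6   49.5]
green [424. 305.] 50.0 [ 899.3 -511.    33.9   19.2   47.2]
green [261. 191.] 45.5 [496.2  53.2  71.7  32.   88.7]
yellow [266. 280.] 240.5 [ 465.9 -385.8   78.8   54.9    9.1]
orange [205.  49.] 22.5 [ 252.8 1794.8   78.6   71.4   45.7]
orange [222.  49.] 21.0 [ 373.7 1785.9   74.    69.9   -2.4]
```

View pics/s6.png

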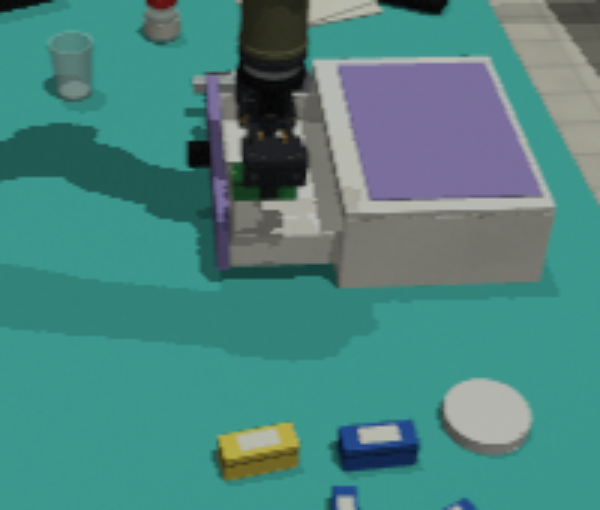

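Gripped green box hangs over the open drawer near crop (262,185), just behind the front, with enough margin. Next I lower and release it.

Call:
{"op": "drive_tool", "data": {"increments": [0,0,0,0.009,-0.002,0.04,255,0,0,0,0.009,-0.002,0.08,255,0,0,0,0.009,-0.002,0.088,255,0,0,0,0.009,-0.002,0.088,255,0,0,0,0.009,-0.002,0.088,255,0,0,0,0.009,-0.002,0.088,115,0,0,0,0.009,-0.002,0.088,115,0,0,0,0.009,-0.002,0.088,115,0,0,0,0.009,-0.002,0,115,0,0,0,0.009,-0.002,-0.08,115,0,0,0,0.009,-0.002,-0.1,60,0,0,0,0.009,-0.002,-0.1,60]}}

```text
t: 16.0
tcp_pos: [0.5159, -0.0615, 0.1614]
tool_rot: [1.0, -0.017, 0.003, 0.0]
wrist_force: [0.5, 0.4, -0.1]
opening: 0.703
grip_force: 0.0
```

Run:
```python
from h import *
o=robot.get_obs();print(o['t'],o['tcp_pos'],o['wrist_force'])
T=cam('top');S=cam('side'); boxes(T)
for f in(T,S):
  for b in blobs(f,'green'): print('tray green',rect(f,b,.049))
print(rel([.587,-.392,.15],np.radians(2.4)))
```

```text
16.0 [ 0.51591483 -0.06154183  0.1613543 ] [ 0.48153135  0.41926668 -0.13101935]
blue [430. 108.] 1394.0 [ 850.7 -674.   239.9  119.   -78.7]
blue [385. 162.] 71.5 [ 634.  -489.6   54.8   23.7   21.2]
blue [360. 174.] 60.0 [ 586.9 -393.9   76.4   31.2    2.4]
blue [382. 188.] 34.5 [ 537.2 -471.4   52.8   23.    85.5]
yellow [361. 206.] 72.5 [ 467.2 -391.1   75.3   31.2    8.7]
tray green [514.5 -56.3  71.   63.3  -4.4]
tray green [ 914.8 -702.6   30.8   18.5   51.2]
tray green [ 897.3 -619.    31.2   19.9   49.5]
tray green [ 880.3 -533.1   32.7   18.6   47.2]
[-0.000e+00  1.000e-04 -2.420e-02  1.406e-01  5.468e-01  1.430e-02]
```

Call:
{"op": "drive_tool", "data": {"increments": [0,0,-0.024,0.141,0.547,0,60,0,0,-0.024,0.141,0.547,0,60,0,0,-0.024,0.141,0.547,0,60,0,0,-0.024,0.141,0.547,0,60,0,0,-0.024,0.141,0.547,0,60,0,0,-0.024,0.141,0.547,0,60,0,0,-0.024,0.141,0.547,0,60,0,0,-0.024,0.141,0.547,0,60,0,0,-0.024,0.141,0.547,0.08,60,0,0,-0.024,0.141,0.547,0.16,60,0,0,-0.024,0.141,0.547,0.16,60,0,0,-0.024,0.141,0.547,0.16,60]}}

```text
t: 17.3
tcp_pos: [0.5867, -0.391, 0.0615]
tool_rot: [1.0, 0.021, -0.001, -0.001]
wrist_force: [0.3, -1.4, 1.4]
opening: 0.762
grip_force: 0.0
```

Run:
```python
from h import *
S=cam('side'); boxes(S)
print(robot.get_obs()['tcp_pos'],rel([.587,-.393,.010],np.radians(2.4)))
```

```text
blue [430. 350.] 3735.5 [ 849.1 -635.3  230.8  141.   -79.6]
blue [305. 280.] 193.0 [ 585.3 -392.3   76.4   53.3   -4.8]
blue [329. 304.] 130.5 [ 633.1 -488.1   64.    32.5   24.1]
blue [222. 108.] 101.5 [3.563e+02 7.947e+02 2.230e+02 4.100e+01 4.000e-01]
blue [294. 301.] 69.5 [ 538.7 -470.8   68.3   22.3   83.4]
green [269. 202.] 149.5 [520.  -16.8  73.6  65.6  -4.4]
green [467. 363.] 73.0 [ 934.7 -686.7   32.2   19.3   48.2]
green [444. 332.] 63.5 [ 916.9 -600.    32.3   20.6   49.5]
green [424. 305.] 50.0 [ 899.3 -511.    33.9   19.2   47.2]
yellow [266. 280.] 250.0 [ 466.6 -385.7   80.4   54.9    9.1]
[ 0.58835675 -0.39220063  0.06384471] [ 0.0002 -0.0003 -0.0002 -0.0024  0.0012  0.0897]
```

Call:
{"op": "drive_tool", "data": {"increments": [0,0,0,-0.001,0.001,0.05,60,0,0,0,-0.001,0.001,0.09,60,0,0,0,-0.001,0.001,0.09,60,0,0,0,-0.001,0.001,0.09,255,0,0,0,-0.001,0.001,0.09,255,0,0,0,-0.001,0.001,0.09,255,0,0,0,-0.001,0.001,0.09,255,0,0,0,-0.001,0.001,0.09,255,0,0,0,-0.001,0.001,0.09,255,0,0,0,-0.001,0.001,0.09,255,0,0,0,-0.001,0.001,0.09,255]}}

```text
t: 18.45
tcp_pos: [0.5875, -0.3931, 0.0098]
tool_rot: [1.0, 0.02, 0.0, 0.0]
wrist_force: [-0.7, 1.4, 6.1]
opening: 0.361
grip_force: 30.0
```

Run:
```python
from h import *
o=robot.get_obs();print(o['tcp_pos'],o['opening']*88,o['grip_force'],o['wrist_force'])
x,y=U(-.073,.0); print(rel([x,y,.16],YAW),rel([x,y,.1],YAW))
```

```text
[ 0.58745068 -0.39311951  0.00976676] 31.766488176813773 30.00012332573533 [-0.70533471  1.35339714  6.06260231]
[ 2.000e-04 -3.000e-04  2.360e-02 -8.840e-02 -7.017e-01 -2.509e-01] [ 2.000e-04 -3.000e-04  2.360e-02 -8.850e-02 -7.017e-01 -1.509e-01]
```

Call:
{"op": "drive_tool", "data": {"increments": [0,0,0,0,0,-0.08,255,0,0,0,0,0,-0.16,255,0,0,0,0,-0.05,-0.25,255,0,0,0.024,-0.088,-0.702,-0.25,255,0,0,0.024,-0.088,-0.702,-0.25,255,0,0,0.024,-0.088,-0.702,-0.25,255,0,0,0.024,-0.088,-0.702,-0.25,255,0,0,0.024,-0.088,-0.702,-0.25,255,0,0,0.024,-0.088,-0.702,-0.25,255,0,0,0.024,-0.088,-0.702,-0.25,255,0,0,0.024,-0.088,-0.702,-0.25,255,0,0,0.024,-0.088,-0.702,-0.25,255]}}

```text
t: 19.65
tcp_pos: [0.5154, 0.0357, 0.1586]
tool_rot: [1.0, -0.01, -0.001, -0.003]
wrist_force: [-0.2, 0.1, -1.2]
opening: 0.356
grip_force: 30.0
```

Run:
```python
from h import *
S=cam('side'); boxes(S)
o=robot.get_obs();print(o['t'],o['tcp_pos'],o['opening']*88,o['grip_force'],o['wrist_force'])
x,y=U(-.073,0); print(rel([x,y,.0435],YAW))
cv2.imwrite('pics/s7.png',cv2.resize(S['frame'][130:300,180:380],None,fx=3,fy=3))
```

```text
blue [430. 350.] 3703.0 [ 849.6 -636.   231.1  139.9  -78.8]
blue [329. 304.] 129.5 [ 633.1 -487.9   63.9   32.5   23.4]
blue [222. 108.] 101.5 [3.563e+02 7.947e+02 2.230e+02 4.100e+01 4.000e-01]
blue [294. 301.] 68.5 [ 538.7 -470.8   68.3   22.3   83.4]
blue [261. 161.] 47.5 [515.7 274.2  90.1  33.8 -89.9]
blue [275. 162.] 20.5 [571.6 250.   48.5  21.4  82.6]
green [269. 202.] 149.5 [520.  -16.8  73.6  65.6  -4.4]
green [467. 363.] 72.0 [ 935.  -686.7   31.9   19.2   51.2]
green [444. 332.] 63.0 [ 916.9 -600.    32.3   20.6   49.5]
green [424. 305.] 50.0 [ 899.3 -511.    33.9   19.2   47.2]
yellow [266. 280.] 249.0 [ 466.6 -385.7   80.4   54.9    9.1]
orange [205.  49.] 22.5 [ 252.8 1794.8   78.6   71.4   45.7]
orange [222.  49.] 21.0 [ 373.7 1785.9   74.    69.9   -2.4]
19.7 [0.51623867 0.0309583  0.15870474] 31.856186621547266 29.99986686743796 [-0.01677411 -1.2654954  -1.08430547]
[-0.0007  0.0003  0.0025  0.0018  0.0096  0.192 ]
```

View pics/s7.png

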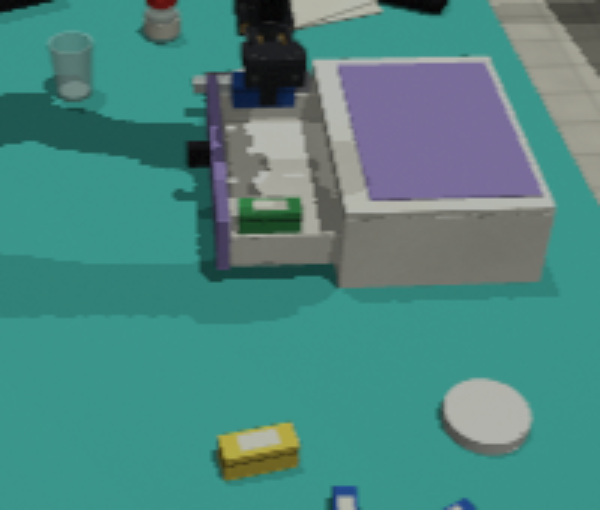

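Green lies flat at crop (268,213), and blue is held at (262,88) over the drawer. The arm was still settling when I read it. Next I lower blue.

Call:
{"op": "drive_tool", "data": {"increments": [0,0,0,0.001,0.001,0,255,0,0,0,0.001,0.001,0.08,255,0,0,0,0.001,0.001,0.15,255,0,0,0,0.001,0.001,0.191,255,0,0,0,0.001,0.001,0.191,255,0,0,0,0.001,0.001,0.191,255,0,0,0,0.001,0.001,0.191,115,0,0,0,0.001,0.001,0.191,115,0,0,0,0.001,0.001,0.191,115,0,0,0,0.001,0.001,0.12,115,0,0,0,0.001,0.001,0.04,115,0,0,0,0.001,0.001,0,60]}}

```text
t: 20.9
tcp_pos: [0.5189, 0.0251, 0.1624]
tool_rot: [1.0, -0.017, 0.002, -0.0]
wrist_force: [0.7, 0.6, -0.4]
opening: 0.618
grip_force: 0.0
```

Run:
```python
from h import *
T=cam('top'); boxes(T); robot.get_obs()
S=cam('side'); 
for b in blobs(S,'blue')+blobs(S,'green'): print(rect(S,b,.049))
o=robot.get_obs();print(o['t'],o['tcp_pos'],o['opening'])
print(rel([.4672,-.3905,.15],np.radians(8.8)))
```

```text
blue [430. 108.] 1394.0 [ 850.7 -674.   239.9  119.   -78.7]
blue [385. 162.] 69.0 [ 634.  -489.6   54.8   23.7   21.2]
blue [382. 188.] 43.0 [ 539.  -471.5   53.4   25.    83.5]
green [271. 192.] 42.0 [518.9 -61.4  76.2  29.6  -3.6]
yellow [361. 206.] 72.5 [ 467.2 -391.1   75.3   31.2    8.7]
[ 831.5 -654.   222.9  133.2  -78.6]
[516.5  28.1  73.1  69.5  -4.2]
[ 623.6 -510.9   61.6   31.1   23.4]
[3.566e+02 7.266e+02 2.152e+02 3.950e+01 4.000e-01]
[ 532.4 -494.3   65.9   21.5   83.4]
[514.5 -56.3  71.   63.3  -4.4]
[ 914.8 -702.6   30.8   18.5   51.2]
[ 897.3 -619.    31.2   19.9   49.5]
[ 880.3 -533.1   32.7   18.6   47.2]
21.0 [0.5199915  0.02528549 0.16272426] 0.7076169879309278
[-1.000e-04 -2.500e-03 -5.990e-02 -6.420e-02  6.956e-01  2.000e-02]
```

Call:
{"op": "drive_tool", "data": {"increments": [0,0,-0.06,-0.064,0.696,0,60,0,0,-0.06,-0.064,0.696,0,60,0,0,-0.06,-0.064,0.696,0,60,0,0,-0.06,-0.064,0.696,0,60,0,0,-0.06,-0.064,0.696,0,60,0,0,-0.06,-0.064,0.696,0,60,0,0,-0.06,-0.064,0.696,0,60,0,0,-0.06,-0.064,0.696,0,60,0,0,-0.06,-0.064,0.696,0,60,0,0,-0.06,-0.064,0.696,0.08,60,0,0,-0.06,-0.064,0.696,0.16,60,0,0,-0.06,-0.064,0.696,0.16,60]}}

```text
t: 22.2
tcp_pos: [0.4599, -0.387, 0.0559]
tool_rot: [0.997, 0.077, -0.006, -0.005]
wrist_force: [-1.6, 1.5, 0.6]
opening: 0.763
grip_force: 0.0
```

Call:
{"op": "drive_tool", "data": {"increments": [0,0,0,0,0,0,60,0,0,0,0,0,0,60]}}

```text
t: 22.4
tcp_pos: [0.4663, -0.3917, 0.0653]
tool_rot: [0.997, 0.077, 0.002, 0.001]
wrist_force: [-0.2, -0.5, 0.3]
opening: 0.764
grip_force: 0.0
```

Run:
```python
from h import *
S=cam('side'); boxes(S)
print(robot.get_obs()['tcp_pos'],rel([.4672,-.3905,.010],np.radians(8.8)))
```

```text
blue [430. 350.] 3745.0 [ 849.1 -635.3  230.8  141.   -79.6]
blue [329. 305.] 129.0 [ 633.1 -488.    63.9   32.2   23.4]
blue [294. 301.] 73.5 [ 539.4 -471.    69.    22.2   80.9]
blue [207. 108.] 37.0 [279.  794.1  70.9  36.6  -3.5]
green [467. 363.] 73.0 [ 934.7 -686.7   32.2   19.3   48.2]
green [444. 332.] 63.5 [ 916.9 -600.    32.3   20.6   49.5]
green [424. 305.] 50.0 [ 899.3 -511.    33.9   19.2   47.2]
yellow [265. 282.] 181.0 [ 467.8 -388.3   77.    55.6    3.5]
[ 0.46649166 -0.39184537  0.06568545] [ 0.0011 -0.0011  0.0002  0.0012 -0.0024  0.0928]
```

Call:
{"op": "drive_tool", "data": {"increments": [0,0,0,0.001,-0.002,0.05,60,0,0,0,0.001,-0.002,0.092,60,0,0,0,0.001,-0.002,0.092,60,0,0,0,0.001,-0.002,0.092,255,0,0,0,0.001,-0.002,0.092,255,0,0,0,0.001,-0.002,0.092,255,0,0,0,0.001,-0.002,0.092,255,0,0,0,0.001,-0.002,0.092,255,0,0,0,0.001,-0.002,0.092,255,0,0,0,0.001,-0.002,0.092,255,0,0,0,0.001,-0.002,0.092,255]}}

```text
t: 23.55
tcp_pos: [0.4656, -0.3899, 0.0085]
tool_rot: [0.997, 0.077, 0.0, 0.0]
wrist_force: [-1.0, 0.5, 6.2]
opening: 0.361
grip_force: 30.0
```

Run:
```python
from h import *
o=robot.get_obs();print(o['tcp_pos'],o['opening']*88,o['grip_force'],o['wrist_force'])
x,y=U(-.073,.085); print(rel([x,y,.16],YAW))
```

```text
[ 0.46556451 -0.38991567  0.00848316] 31.80865850463965 29.9934533983469 [-1.02440137  0.4905084   6.18114741]
[ 2.000e-04 -2.000e-04  5.960e-02  2.175e-01 -8.098e-01 -2.531e-01]
```

Call:
{"op": "drive_tool", "data": {"increments": [0,0,0,0,0,-0.08,255,0,0,0,0,0,-0.16,255,0,0,0,0.02,-0.05,-0.25,255,0,0,0.06,0.217,-0.81,-0.25,255,0,0,0.06,0.217,-0.81,-0.25,255,0,0,0.06,0.217,-0.81,-0.25,255,0,0,0.06,0.217,-0.81,-0.25,255,0,0,0.06,0.217,-0.81,-0.25,255,0,0,0.06,0.217,-0.81,-0.25,255,0,0,0.06,0.217,-0.81,-0.25,255,0,0,0.06,0.217,-0.81,-0.25,255,0,0,0.06,0.217,-0.81,-0.25,255]}}

```text
t: 24.75
tcp_pos: [0.5162, 0.0851, 0.157]
tool_rot: [1.0, -0.017, -0.0, 0.0]
wrist_force: [1.0, -0.5, -0.3]
opening: 0.361
grip_force: 30.0
```

Call:
{"op": "drive_tool", "data": {"increments": [0,0,0,0,0,0,255,0,0,0,0,0,0,255,0,0,0,0,0,0,255]}}

```text
t: 25.05
tcp_pos: [0.5162, 0.0814, 0.1569]
tool_rot: [1.0, -0.018, -0.0, 0.001]
wrist_force: [-0.4, 0.0, -0.9]
opening: 0.359
grip_force: 30.0
```

Run:
```python
from h import *
S=cam('side')
for c in('blue','green','yellow'):
  for b in blobs(S,c): print(c,b.reshape(-1,2).mean(0).round(),rect(S,b,.049))
o=robot.get_obs();print(o['t'],o['tcp_pos'],o['opening']*88,o['grip_force'],o['wrist_force'])
x,y=U(-.073,.085); print(rel([x,y,.0425],YAW))
```

```text
blue [430. 350.] [ 832.4 -653.7  222.9  135.   -78.8]
blue [268. 188.] [516.5  28.1  73.1  69.5  -4.2]
blue [329. 304.] [ 623.5 -510.8   61.6   31.4   23.4]
blue [222. 108.] [3.566e+02 7.266e+02 2.152e+02 3.950e+01 4.000e-01]
blue [294. 301.] [ 532.4 -494.3   65.9   21.5   83.4]
green [269. 202.] [514.5 -56.3  71.   63.3  -4.4]
green [467. 363.] [ 914.8 -702.6   30.8   18.5   51.2]
green [444. 332.] [ 897.3 -619.    31.2   19.9   49.5]
green [424. 305.] [ 880.3 -533.1   32.7   18.6   47.2]
yellow [260. 154.] [512.3 276.   81.1  29.5  86. ]
yellow [275. 156.] [571.  255.2  49.1  21.3  82.6]
25.1 [0.51624572 0.08090717 0.15697707] 32.06242815937397 29.99102847184986 [ 0.26719096 -1.08715181 -0.40211636]
[ 0.0004  0.0002 -0.0013  0.0043 -0.0496  0.1907]
```

Call:
{"op": "drive_tool", "data": {"increments": [0,0,0,0.004,-0.049,0,255,0,0,0,0.004,-0.049,0,255,0,0,0,0.004,-0.049,0.08,255,0,0,0,0.004,-0.049,0.15,255,0,0,0,0.004,-0.049,0.19,255,0,0,0,0.004,-0.049,0.19,255,0,0,0,0.004,-0.049,0.19,115,0,0,0,0.004,-0.049,0.19,115,0,0,0,0.004,-0.049,0.19,115,0,0,0,0.004,-0.049,0.12,115,0,0,0,0.004,-0.049,0.04,115,0,0,0,0.004,-0.049,0,60]}}

```text
t: 26.3
tcp_pos: [0.5215, 0.1124, 0.161]
tool_rot: [1.0, -0.017, 0.003, -0.001]
wrist_force: [0.7, -0.2, -0.6]
opening: 0.618
grip_force: 0.0
```

Run:
```python
from h import *
S=cam('side')
for c in('blue','green','yellow'):
  for b in blobs(S,c): print(c,b.reshape(-1,2).mean(0).round(),rect(S,b,.049))
o=robot.get_obs();print(o['t'],o['tcp_pos'],o['opening'])
x,y=U(-.159,.0); print(rel([x,y,.17],YAW))
cv2.imwrite('pics/s8.png',cv2.resize(S['frame'][130:230,200:350],None,fx=4,fy=4))
```

```text
blue [430. 350.] [ 832.4 -653.7  222.9  135.   -78.8]
blue [268. 188.] [516.5  28.1  73.1  69.5  -4.2]
blue [329. 304.] [ 623.5 -510.8   61.6   31.4   23.4]
blue [222. 108.] [3.566e+02 7.266e+02 2.152e+02 3.950e+01 4.000e-01]
blue [294. 301.] [ 532.4 -494.3   65.9   21.5   83.4]
green [269. 202.] [514.5 -56.3  71.   63.3  -4.4]
green [467. 363.] [ 914.8 -702.6   30.8   18.5   51.2]
green [444. 332.] [ 897.3 -619.    31.2   19.9   49.5]
green [424. 305.] [ 880.3 -533.1   32.7   18.6   47.2]
yellow [266. 174.] [520.5 117.4  73.7  69.4  -4.2]
26.35 [0.52302514 0.1126915  0.16347919] 0.6559839487910516
[-0.0009 -0.0031 -0.0006 -0.1481  0.1459 -0.0127]
```

View pics/s8.png

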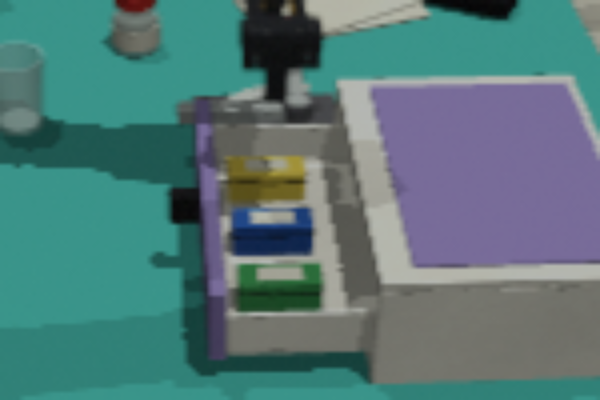

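All three boxes lie flat in the drawer: yellow at crop (267,178), blue (271,232), green (279,287). Next I go back to the pull.

Call:
{"op": "drive_tool", "data": {"increments": [0,0,0,-0.148,0.143,-0.01,60,0,0,0,-0.148,0.143,-0.01,60,0,0,0,-0.148,0.143,-0.01,60,0,0,0,-0.148,0.143,-0.01,60,0,0,0,-0.148,0.143,-0.01,60,0,0,0,-0.148,0.143,-0.01,60]}}

```text
t: 26.95
tcp_pos: [0.43, 0.0307, 0.1633]
tool_rot: [1.0, -0.017, 0.001, -0.0]
wrist_force: [0.3, 0.6, 0.7]
opening: 0.769
grip_force: 0.0
```

Run:
```python
from h import *
o=robot.get_obs();print(o['t'],o['tcp_pos'],o['opening'])
print(rel([.4311,.027,.067],YAW))
```

```text
26.95 [0.42996506 0.03071067 0.16333115] 0.76944963286412
[-0.0003 -0.0008  0.      0.0017  0.0063  0.1606]
```

Call:
{"op": "drive_tool", "data": {"increments": [0,0,0,0.001,0.005,0.08,60,0,0,0,0.001,0.005,0.16,60,0,0,0,0.001,0.005,0.16,60,0,0,0,0.001,0.005,0.16,200,0,0,0,0.001,0.005,0.16,255,0,0,0,0.001,0.005,0.16,255,0,0,0,0.001,0.005,0.16,255,0,0,0,0.001,0.005,0.16,255,0,0,0,0.001,0.005,0.16,255,0,0,0,0.001,0.005,0.16,255,0,0,0,0.001,0.005,0.16,255,0,0,0,0.001,0.005,0.16,255], "force": 40}}

```text
t: 28.15
tcp_pos: [0.4292, 0.028, 0.0676]
tool_rot: [1.0, -0.016, 0.001, -0.001]
wrist_force: [-0.7, 3.7, 7.6]
opening: 0.178
grip_force: 40.0
```

Call:
{"op": "drive_tool", "data": {"increments": [0,0,0,0.025,0,0,255,0,0,0,0.05,0,0,255,0,0,0,0.075,0,0,255,0,0,0,0.1,0,0,255,0,0,0,0.125,0,0,255,0,0,0,0.15,0,0,255,0,0,0,0.17,0,0,255,0,0,0,0.185,0,0,255,0,0,0,0.2,0,0,255,0,0,0,0.21,0,0,255,0,0,0,0.213,0,0,255,0,0,0,0.213,0,0,255]}}

```text
t: 29.35
tcp_pos: [0.5571, 0.0241, 0.0676]
tool_rot: [1.0, -0.016, 0.001, -0.001]
wrist_force: [1.3, 5.0, 5.0]
opening: 0.178
grip_force: 40.0
```

Call:
{"op": "drive_tool", "data": {"increments": [0,0,0,0.002,0,0,255,0,0,0,0.004,0,0,255,0,0,0,0.004,0,0,255,0,0,0,0.004,0,0,255]}}

```text
t: 29.75
tcp_pos: [0.5573, 0.0241, 0.0676]
tool_rot: [1.0, -0.016, -0.001, -0.001]
wrist_force: [-3.8, 4.8, 10.3]
opening: 0.175
grip_force: 40.0
```

Call:
{"op": "drive_tool", "data": {"increments": [0,0,0,0,0,0,190,0,0,0,0,0,0,120,0,0,0,0,0,0,110,0,0,0,0,0,0,110,0,0,0,0,0,-0.08,110,0,0,0,0,0,-0.16,0,0,0,0,-0.15,0,-0.16,0,0,0,0,-0.15,0,-0.16,0,0,0,0,-0.15,0,-0.16,0,0,0,0,-0.15,0,-0.16,0]}}

```text
t: 30.75
tcp_pos: [0.4686, 0.025, 0.1633]
tool_rot: [1.0, -0.017, 0.0, 0.0]
wrist_force: [1.1, 0.3, 0.5]
opening: 0.99
grip_force: 0.0
```

Run:
```python
from h import *
T=cam('top');S=cam('side')
for f in(S,T):
  for b in blobs(f,'lilac',40): print('lilac',b.reshape(-1,2).mean(0).round(1),rect(f,b,.1))
  for b in blobs(f,'red',8): print('red',b.reshape(-1,2).mean(0).round(1),rect(f,b,.105))
o=robot.get_obs();print(o['t'],o['tcp_pos'],o['opening'])
cv2.imwrite('pics/s9.png',cv2.resize(S['frame'][110:230,200:350],None,fx=4,fy=4))
print(rel([.5667,.3095,.15],YAW))
```

```text
lilac [324.2 174.1] [729.7  45.  294.8 200.2  88.2]
lilac [ 31.7 106.4] [-558.   742.1  821.1  132.8  -89.8]
lilac [287.3 185.1] [579.6 -15.1 389.6  25.7  87.6]
red [456.1 346.5] [ 872.3 -690.2   26.1   17.6   44.1]
red [233.3 128.7] [403.8 393.   55.6  39.9  87.1]
red [433.9 318.2] [ 857.2 -613.1   25.6   18.7   88.5]
red [272.3 137.8] [566.6 301.9  34.3  30.   86.2]
lilac [248.8 129. ] [728.3  20.2 292.2 200.2  88.1]
lilac [274.2 168.8] [580.  -70.7 118.8  16.8  87.6]
lilac [210.3 166.2] [587.7 151.2  53.1  14.5 -89.4]
red [122.3 217.8] [399.9 448.   46.3  44.6 -62.1]
red [165. 171.] [566.8 309.4  31.3  29.5  46.5]
red [445.1  94. ] [ 872.9 -698.5   15.9   15.8    1.9]
red [424.5  97.6] [ 854.9 -619.4   16.3   11.2   -4.6]
30.85 [0.47069164 0.02518225 0.16312927] 1.001508270072722
[-0.     -0.0008 -0.0005  0.1434 -0.4791  0.0222]
```

View pics/s9.png

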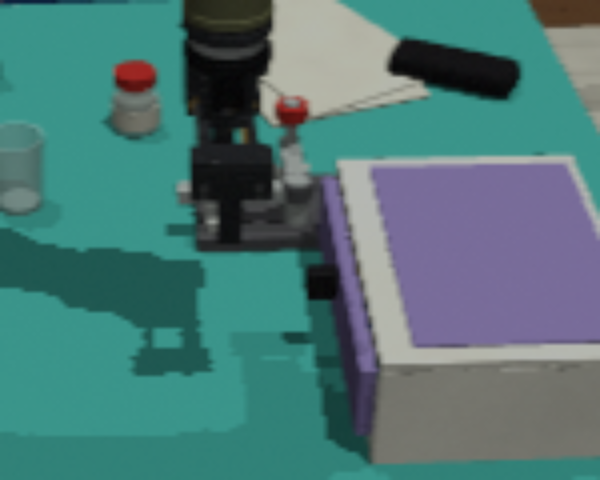

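Drawer front is home again, with its lilac edge at the same pixels as at the start and the pull at crop (322,283). The ring is at crop (291,107). Next I move over it.

Call:
{"op": "drive_tool", "data": {"increments": [0,0,0,0.08,-0.3,0,0,0,0,0,0.143,-0.479,0,0,0,0,0,0.143,-0.479,0,0,0,0,0,0.143,-0.479,0,0,0,0,0,0.143,-0.479,0,0,0,0,0,0.143,-0.479,0,0,0,0,0,0.143,-0.479,0,0,0,0,0,0.143,-0.479,0.02,0,0,0,0,0.143,-0.479,0.02,0,0,0,0,0.143,-0.479,0.02,0]}}

```text
t: 31.85
tcp_pos: [0.5645, 0.307, 0.1502]
tool_rot: [1.0, -0.019, -0.001, 0.001]
wrist_force: [0.1, -0.0, 0.1]
opening: 1.002
grip_force: 0.0
```

Run:
```python
from h import *
o=robot.get_obs();print(o['t'],o['tcp_pos'],o['opening'])
print(rel([.5667,.3095,.082],YAW))
```

```text
31.85 [0.56448527 0.30701579 0.15023709] 1.0020700225433101
[ 0.0007  0.0005 -0.0013  0.0037 -0.0045  0.1137]
```

Call:
{"op": "drive_tool", "data": {"increments": [0,0,0,0.003,-0.003,0.05,0,0,0,0,0.003,-0.003,0.113,0,0,0,0,0.003,-0.003,0.113,0,0,0,0,0.003,-0.003,0.113,0,0,0,0,0.003,-0.003,0.113,255,0,0,0,0.003,-0.003,0.113,255,0,0,0,0.003,-0.003,0.113,255,0,0,0,0.003,-0.003,0.113,255,0,0,0,0.003,-0.003,0.113,255,0,0,0,0.003,-0.003,0.113,255,0,0,0,0.003,-0.003,0.113,255,0,0,0,0.003,-0.003,0.113,255]}}

```text
t: 33.05
tcp_pos: [0.5665, 0.3093, 0.0833]
tool_rot: [1.0, -0.018, -0.0, 0.001]
wrist_force: [-0.2, -3.6, 2.7]
opening: 0.392
grip_force: 40.0
```

Call:
{"op": "drive_tool", "data": {"increments": [0,0,0,0,0,0,255,0,0,0,0,0,0,255,0,0,0,0,0,-0.01,255,0,0,0,0,0,-0.02,255,0,0,0,0,0,-0.03,255,0,0,0,0,0,-0.03,255,0,0,0,0,0,-0.03,255]}}

```text
t: 33.75
tcp_pos: [0.5656, 0.3095, 0.1003]
tool_rot: [1.0, -0.018, -0.001, 0.001]
wrist_force: [0.3, -4.6, -6.8]
opening: 0.39
grip_force: 40.0
```

Call:
{"op": "drive_tool", "data": {"increments": [0,0,0,-0.037,0.005,0,255,0,0,0,-0.071,0.019,0,255,0,0,0,-0.1,0.041,0,255,0,0,0,-0.123,0.071,0,255,0,0,0,-0.137,0.105,0,255,0,0,0,-0.142,0.141,0,255,0,0,0,-0.142,0.141,0,255,0,0,0,-0.142,0.141,0,255,0,0,0,-0.142,0.141,0,255]}}

```text
t: 34.65
tcp_pos: [0.4785, 0.2315, 0.1011]
tool_rot: [1.0, -0.016, 0.0, -0.001]
wrist_force: [1.6, -0.8, -7.3]
opening: 0.395
grip_force: 40.0
```

Run:
```python
from h import *
o=robot.get_obs();print(o['t'],o['tcp_pos'],o['opening']*88,o['wrist_force'])
print(rel([.4785,.2287,.0825],YAW))
S=cam('side');T=cam('top'); cv2.imwrite('pics/s10.png',np.hstack([cv2.resize(S['frame'][90:220,220:320],None,fx=4,fy=4),cv2.resize(T['frame'][120:250,150:250],None,fx=4,fy=4)]))
```

```text
34.65 [0.4785222  0.23150562 0.10105297] 34.7253621703583 [ 1.63169361 -0.78025725 -7.27825529]
[-0.0004 -0.0001  0.0001  0.0001  0.0047  0.0309]
```

View pics/s10.png

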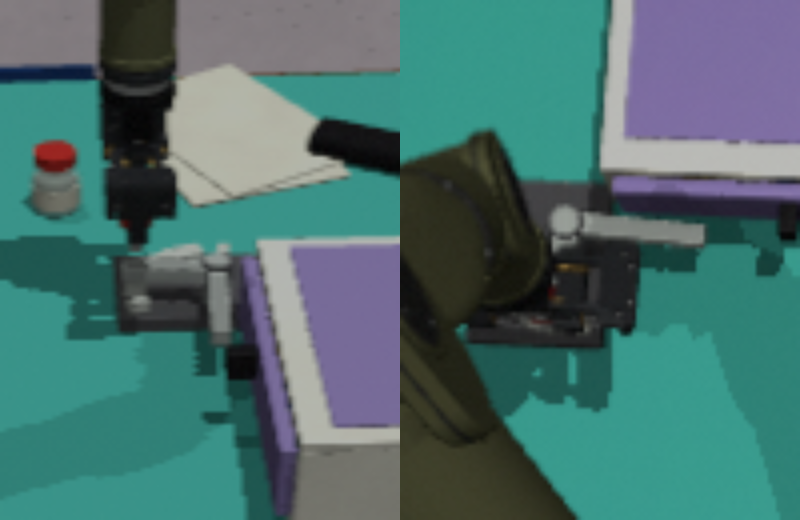

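Bar is back across the drawer front (hub at (565,220), end at (700,235)), about 0.03 rad short. I correct that and lower the ring.

Call:
{"op": "drive_tool", "data": {"increments": [0,0,0,0,0.005,0,255,0,0,0,0,0.005,0,255,0,0,0,0,0.005,0.01,255,0,0,0,0,0.005,0.02,255,0,0,0,0,0.005,0.03,255,0,0,0,0,0.005,0.03,255,0,0,0,0,0.005,0.03,255]}}

```text
t: 35.45
tcp_pos: [0.4783, 0.2268, 0.0833]
tool_rot: [1.0, -0.017, 0.0, -0.0]
wrist_force: [-0.2, 1.2, -0.4]
opening: 0.392
grip_force: 40.0
```

Call:
{"op": "drive_tool", "data": {"increments": [0,0,0,0,0,0,120,0,0,0,0,0,0,60,0,0,0,0,0,0,0,0,0,0,0,0,0,0,0,0,0,0,0,-0.08,0,0,0,0,0,0,-0.16,0,0,0,0,0,0.3,-0.2,0,0,0,0,0,0.6,-0.2,0,0,0,0,0,0.6,-0.2,0,0,0,0,0,0.6,-0.2,0,0,0,0,0,0.6,-0.2,0,0,0,0,0,0.6,-0.2,0]}}

```text
t: 36.65
tcp_pos: [0.4676, -0.0744, 0.2001]
tool_rot: [1.0, -0.017, 0.0, 0.0]
wrist_force: [1.2, 0.9, -0.0]
opening: 0.998
grip_force: 0.0
```

Run:
```python
from h import *
S=cam('side');T=cam('top')
r={}
for n,f in(('S',S),('T',T)):
  for b in blobs(f,'red',8): print(n,b.reshape(-1,2).mean(0).round(1),rect(f,b,.105))
o=robot.get_obs();print(o['t'],o['tcp_pos'],o['wrist_force'])
cv2.imwrite('pics/s11.png',np.hstack([cv2.resize(S['frame'][90:220,220:320],None,fx=4,fy=4),cv2.resize(T['frame'][120:250,150:250],None,fx=4,fy=4)]))
```

```text
S [456.1 346.7] [ 873.8 -690.9   24.9   18.7   87.6]
S [233.3 128.7] [403.8 393.   55.6  39.9  87.1]
S [433.9 318.2] [ 857.2 -613.1   25.6   18.7   88.5]
T [122.3 217.8] [399.9 448.   46.3  44.6 -62.1]
T [186.8 196. ] [479.6 228.   33.4  30.6  28.5]
T [445.1  94. ] [ 872.9 -698.5   15.9   15.8    1.9]
T [424.5  97.6] [ 854.9 -619.4   16.3   11.2   -4.6]
36.75 [ 0.46693927 -0.08156484  0.20053033] [ 0.49072364  0.75697516 -0.67482914]
```

View pics/s11.png

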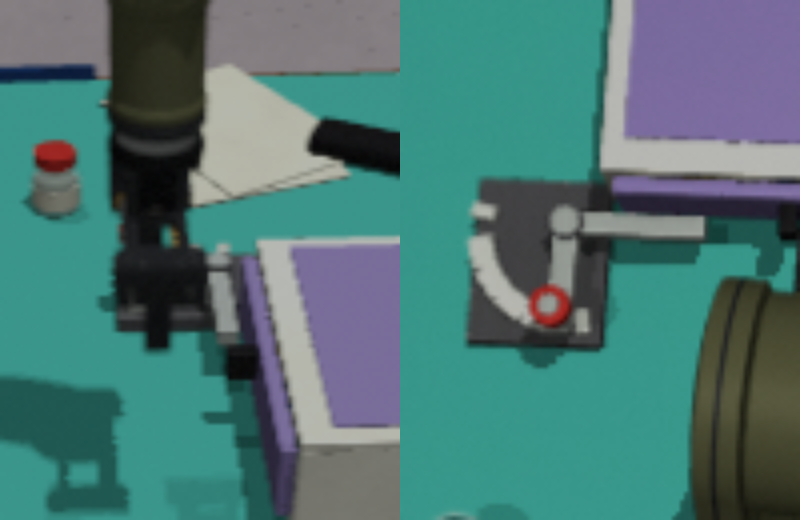

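Latch looks as it did at the start, with the ring at top px (186.8,196). The arm hides it in the side view, so I move clear to check the ring's height.

Call:
{"op": "drive_tool", "data": {"increments": [0,0,0,0,0.4,0,0,0,0,0,0,0.4,0,0,0,0,0,0,0.4,0,0,0,0,0,0,0.4,0,0,0,0,0,0,0.4,0,0,0,0,0,0,0.4,0,0,0,0,0,0,0.4,0,0,0,0,0,0,0.4,0,0]}}

```text
t: 37.55
tcp_pos: [0.4601, -0.3102, 0.1997]
tool_rot: [1.0, -0.016, -0.0, -0.001]
wrist_force: [0.3, -0.7, 0.1]
opening: 0.999
grip_force: 0.0
```

Run:
```python
from h import *
S=cam('side');T=cam('top')
p=[[b.reshape(-1,2).mean(0) for b in blobs(f,'red',8)] for f in(S,T)]
s=min(p[0],key=lambda q:abs(q-[253.4,148.6]).sum()); t=min(p[1],key=lambda q:abs(q-[187,196]).sum())
print(s,t,tri(T,t,S,s)); boxes(T)
for b in blobs(S,'lilac',40): print('lilac',b.reshape(-1,2).mean(0).round(1),rect(S,b,.1))
print(robot.get_obs()['t'],robot.get_obs()['tcp_pos'])
```

```text
[233.34615385 128.73076923] [186.80769231 196.        ] (array([0.42723849, 0.20279838, 0.21531944]), np.float64(0.05955913563077203))
blue [430. 108.] 1394.0 [ 850.7 -674.   239.9  119.   -78.7]
blue [ 11. 237.] 26.0 [332.1 901.7  32.5  30.3  76.8]
lilac [324.2 174.1] [729.7  45.  294.7 200.2  88.2]
lilac [ 32.6 106.2] [-558.   742.1  821.1  132.8  -89.8]
lilac [286.8 185.9] [578.1 -15.  389.6  27.1  88. ]
37.65 [ 0.460235   -0.31010749  0.19984803]
```

Call:
{"op": "drive_tool", "data": {"increments": [0,0,0,-0.3,0.42,-0.06,0,0,0,0,-0.3,0.42,-0.06,0,0,0,0,-0.3,0.42,-0.06,0,0,0,0,-0.3,0.42,-0.06,0,0,0,0,-0.3,0.42,-0.06,0,0,0,0,-0.3,0.42,-0.06,0,0,0,0,-0.3,0.42,-0.06,0,0,0,0,-0.3,0.42,-0.06,0,0,0,0,-0.3,0.42,-0.06,0]}}

```text
t: 38.55
tcp_pos: [0.2733, -0.5557, 0.2356]
tool_rot: [1.0, -0.016, 0.001, -0.001]
wrist_force: [0.2, 0.3, 0.8]
opening: 1.0
grip_force: 0.0
```

Run:
```python
from h import *
S=cam('side');T=cam('top')
p=[[b.reshape(-1,2).mean(0) for b in blobs(f,'red',8)] for f in(S,T)]
s=min(p[0],key=lambda q:abs(q-[253.4,148.6]).sum()); t=min(p[1],key=lambda q:abs(q-[187,196]).sum())
print(s,t,tri(T,t,S,s)); print(robot.get_obs()['t'],robot.get_obs()['tcp_pos'])
```

```text
[253.36842105 148.52631579] [186.80769231 196.        ] (array([0.47907683, 0.22912044, 0.10037664]), np.float64(0.0012589270038909932))
38.65 [ 0.27388941 -0.55541149  0.23559704]
```

Ring is at (479, 229, 100) mm, the same as at the start, so the latch is locked with the pin down. I hand in.

```bash
python3 -c "
from cell import robot
print(robot.sign_off())"
```

```text
the job is handed in; nothing more can be done
None
```

The green, blue and yellow boxes (no orange was found) were seen flat in the drawer before it was pushed home; the latch is locked with its pin down, and the job is handed in at about 39 s, with no verdict returned.

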